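# Unblock a guarded foot switch and try its treadle

## Task

The yellow guarded foot switch still has its red transport chock under the treadle. Pull the chock out and lay it in the blue tray, then reach in under the hood, press the treadle right down to its stop, hold it there for about a second and let it come back up. Leave the other things on the benches where they are.

Things in the scene. Friction and masses are not known exactly. Their poses are not given: they have to be found in the camera images.
- foot_switch: Guarded foot switch, fixed: yellow hood on a dark base plate, 107 x 100 x 101 mm. Origin on the table, 60 mm ahead of its back face; x points level from the open front to the back. The open front faces -x, sideways to the robot's right (-y). Base plate 10 mm thick, x -40 to 60; side walls x -46 to 60, inner width 92. The dark treadle lies wholly under the roof: a vertical tool cannot get at it.
- hood_edge (a point): Middle of the rolled front edge of the hood's roof, lowest line: x = -44 (outermost -47), y = 0, z = 95 mm in the foot switch's frame; the roof runs back from here, top 101 mm above the table. It overhangs the treadle's front edge by 7 mm: the fingers must slant in from the open front beneath it.
- treadle (a joint): Treadle angle, rad: 0 = up (rest), 0.16 = right down on its stop, the front edge then 14 mm lower. It hinges at the back; a spring lifts it again by itself. Pressed 10 mm behind the front edge it takes about 6 N to start and 15 N to reach the stop.
- treadle_press (a point): Point to press: top face of the ribbed dark steel treadle, mid width, 10 mm behind its front edge (treadle 85 long from hinge to edge, 72 wide, 8 mm thick). At rest at x = -30, y = 0, z = 42 mm in the foot switch's frame, face level, 53 mm below the roof; fully down it is 12 mm lower. Axes turn with the treadle, at rest parallel to the switch's.
- chock: Loose red plastic chock, about 60 g, standing on the base plate (underside 10 mm above the table) under the treadle's front; the treadle can sink only 2 mm. Block 24 x 24 x 22 mm high; from its -x face a tab 50 long, 10 thick (y), 18 high (z 2 to 20) sticks out of the hood. Origin: centre of the block's underside. Axes almost the foot switch's. Comes out straight to -x, clear after 45 mm.
- chock_grip (a point): Where to pinch the chock: middle of the tab's thickness, 46 mm from the chock's origin towards -x, 13 mm above its underside. Pinch across the chock's y (10 mm). A vertical gripper's body would strike the hood: come slanted from the front.
- parts_tray: Loose low open tray of blue plastic, 110 (x) x 140 (y) x 22 mm, walls and floor 4 mm; 0.45 kg; stands on the right-hand desk, whose top is 6 mm higher than the table. Origin: centre of its underside, z up.
- tip_dish: Bystander, loose: small white dish, 60 mm across, 23 mm high. Origin: centre of its underside. Leave it where it is.
- kapton_roll: Bystander, loose: roll of amber tape lying flat, 60 mm across, 12 mm high. Origin: centre of its underside. Leave it where it is.
- cutters_red: Bystander, loose: side cutters with red handles, 53 x 108 x 11 mm. Origin: centre of its underside. Leave it where it is.
- esd_brush: Bystander, loose: thin black brush, 12 x 134 x 11 mm. Origin: centre of its underside. Leave it where it is.

How it is judged (in metres and radians):
On the way, in this order (a step that is already met when the one before it is completed fails the run):
1. the red chock is out of the foot switch and lies in the blue tray, let go (x of chock in the frame of parts_tray between -0.05 and 0.05 m and y of chock in the frame of parts_tray between -0.065 and 0.065 m and z of chock in the frame of parts_tray between -0.005 and 0.03 m and contact force between the fingers and chock below 0.1 N and linear speed of chock below 0.05 m/s), for 0.2 s.
2. the treadle is pressed right down to its stop and held there (0.14 rad or more of its 0.16, for half a second) (value of joint treadle above 0.14 rad), for 0.5 s.
At the end, for the whole second after the job is handed in: The treadle is back up (below 0.02 rad) and the red chock lies at rest in the blue tray, its origin within the walls (50 mm in x and 65 mm in y of the tray's centre) and less than 30 mm above the tray's underside (x of chock in the frame of parts_tray between -0.05 and 0.05 m and y of chock in the frame of parts_tray between -0.065 and 0.065 m and z of chock in the frame of parts_tray between -0.005 and 0.03 m and linear speed of chock below 0.02 m/s and value of joint treadle below 0.02 rad); the robot touches nothing.
It fails at once if one of the bystanders is moved by more than 30 mm (distance of any of tip_dish, kapton_roll, cutters_red, esd_brush from where it was at the start of the episode above 0.03 m).
It also fails if it takes over 64 s, if anything falls off the work surface, if the arm or the gripper's body presses on something with over 40 N, if the wrist force passes 120 N, or if a joint passes its speed limit or range.

## Robot

A 6-joint arm with a two-finger parallel gripper is mounted at the origin on a cart in front of the work surface, level with it; the furniture and walls round the work are solid. World frame = base frame: x ahead of the robot, y to its left, z up, the work surface at z = 0. Lengths are in mm, angles in rad, forces in N, time in s.
With the tool pointing down it reaches from about 375 to 925 mm from the base axis. Payload 5.7 kg.
Tool frame: the origin (TCP) lies on the centre line of the jaws, within the pads' length; the fingertips stand 22 mm ahead of it and the grasp point (between the pads) lies 3 mm ahead of it; z points along the fingers, y is the line along which they close (so a half turn about z gives the same grasp; the last joint's range is limited). The gripper opens to 88 mm and grips with 3 to 60 N. Pads are 20 mm wide; open, the fingers measure 115 mm over their backs; the gripper's body (75 mm by 178 mm) begins 61 mm behind the grasp point.
Start: joints at [1.084, 0.359, 1.51, -0, 1.272, -0.115], TCP at [217.966, 558.974, 213.723] pointing down, gripper open.
Joint ranges: [-2.97, 2.97], [-1.01, 2.36], [0.21, 2.38], [-0.96, 4.11], [0.2, 2.71], [-2.98, 2.98]. Speed limits (rad/s): [2.39, 2.39, 3.14, 3.14, 3.14, 3.14].

## Interface

Orientations are given as a rotation vector (axis times angle).
In Python, from rig import env gives the robot as it stands.
- The arm moves only by the tool jog_arm, never from a script. Its argument "steps" is a list of rows, each a list of 5 numbers: the opening in per cent of the stroke, from 0 (shut) to 100 (fully open), then the shift along the world's x, y, z in m, then the turn about the world's z in degrees. In form: [[fingers, tx, ty, tz, spin], ...]. A call has 1 to 12 rows; each row shifts and turns the commanded pose from where the row before left it; what a row does not reach is not made up. A row lasts 1/8 s, in which the tool goes at most 62.5 mm and 10.7 degrees, less where a joint would pass 70% of its speed; a pose out of reach is approached as far as the arm can. A call is refused whole if a number of a shift passes 0.0625 or a number of a turn 10.7, either way. A call with a gripper value outside its range is refused whole. The fingers move at their own pace and stop on an object; "grip_force" is the grip in N (left out, the last holds). Time passes only in rows, so rows that do not move let the fingers close. It gives the time, the measured TCP pose, the force, the opening and the grip force at its end, in the units of the state.
- env.observe(): the state, without advancing time (a new reading comes with each control period).
- env.get_image(name): name is "scene" or "top"; returns a dict with "img" (400x640x3 uint8, blue, green, red), "K" (3x3 intrinsics, pixels), "camera_from_world" (4x4, takes a point from world to camera coordinates). Camera axes: x right, y up, looking along -z (the intrinsics and any distortion apply to the point x, -y, -z); pixel columns grow to the right and rows downward; lengths in mm; the calibration is good to about 2 mm. A picture is of the moment at which its call begins. There is no depth.
- env.hand_in(): hands the job in; it is judged then, once.
The state is a dict: "time": time; "joint_pos": joint angles; "dq": joint speeds; "effort": joint torques, N m; "eef_pos": TCP position; "eef_rot": TCP orientation; "force": force on the tool from outside, world axes, zero at the start; "wrist_torque": the same for the moment, N m; "finger_gap": opening from 0.0 (shut) to 1.0 (fully open); "grip_force": force on a finger pad.
Only numpy, scipy, OpenCV 4.12 (cv2) and the standard library are available. Lean on these libraries where they do the work, as an engineer would, in place of code of your own. Each camera call takes 0.05 s, during which the arm holds its last target. There are 200 camera calls.

## Working session

There is one attempt and no reset: what is moved stays moved. The work goes in short steps, Python scripts to look and compute and a tool call to move; the robot and the scene stay as the last step left them, time stands still between calls to the robot, and variables do not carry over. Pictures are saved under pics/ and viewed, at most 10 in all, crops included, and the job is handed in when it is done.

Besides the shell and the picture viewer there is one more tool, called after "Call:" as name(argument=value, ...) on one line, values as JSON. jog_arm: Moves the arm, as the interface text tells. Its arguments: {"type":"object","properties":{"steps":{"type":"array","items":{"type":"array","items":{"type":"number"}}},"grip_force":{"type":"number"}},"required":["steps"]}

```bash
ls; mkdir -p pics; python3 - <<'E'
from rig import env
import cv2
s=env.observe(); print(s)
for n in("scene","top"):
    d=env.get_image(n); cv2.imwrite(f"pics/{n}0.png",d["img"]); print(n,d["K"].tolist(),d["camera_from_world"].round(3).tolist(),d.keys())
E
```

```text
pics
{'time': 0.0, 'joint_pos': array([ 1.08389707e+00,  3.59513915e-01,  1.51144647e+00, -2.61251215e-05,
        1.27249611e+00, -1.15058338e-01]), 'dq': array([ 4.66116520e-04, -1.25979585e-03, -9.30445560e-04,  7.72340996e-04,
       -6.30958027e-04, -7.15518514e-06]), 'effort': array([ 1.64451903e-03, -5.15380454e+01, -2.70732772e+01,  6.76376070e-02,
        3.47269478e-02, -1.12647833e-04]), 'eef_pos': array([217.6526214 , 558.3583159 , 212.89896874]), 'eef_rot': array([-5.80617341e-01, -3.08693349e+00,  2.80726739e-03]), 'force': array([ 0.18548731, -0.20374726,  0.22269042]), 'wrist_torque': array([-0.02603936, -0.0152228 , -0.06921007]), 'grip_force': 0.0, 'finger_gap': 0.9989473716797449}
scene [[498.85924914677474, 0.0, 320.3581577455323], [0.0, 498.85924914677474, 193.92432876048596], [0.0, 0.0, 1.0]] [[-0.767, -0.641, 0.017, 509.841], [0.464, -0.536, 0.705, -206.448], [-0.443, 0.549, 0.709, -1191.297], [0.0, 0.0, 0.0, 1.0]] dict_keys(['img', 'K', 'camera_from_world'])
top [[466.6754033638875, 0.0, 325.9603039826468], [0.0, 466.6754033638875, 197.38172763613548], [0.0, 0.0, 1.0]] [[0.021, -1.0, 0.01, 168.517], [0.987, 0.022, 0.159, -518.432], [-0.159, 0.006, 0.987, -1345.018], [0.0, 0.0, 0.0, 1.0]] dict_keys(['img', 'K', 'camera_from_world'])
```

View pics/scene0.png

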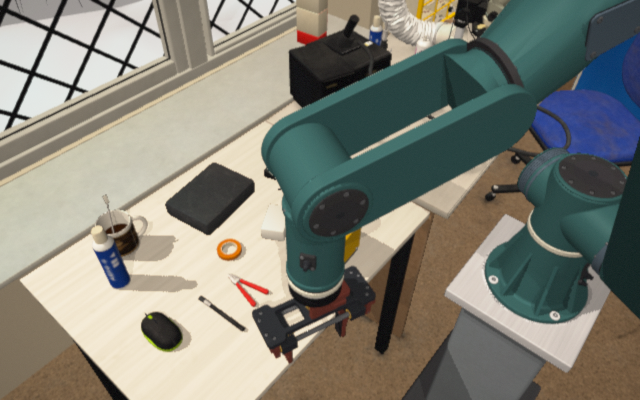

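View pics/top0.png

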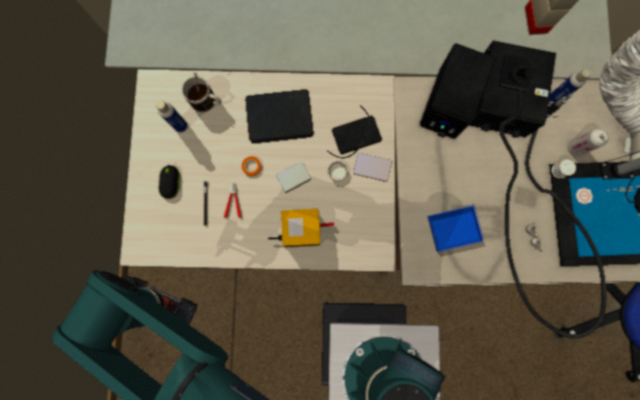

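```bash
python3 - <<'E'
import cv2,numpy as np
im=cv2.imread("pics/top0.png")
a=cv2.resize(im[195:260,262:347],None,fx=8,fy=8,interpolation=cv2.INTER_CUBIC)
cv2.imwrite("pics/c1.png",a); print(a.shape)
b=cv2.resize(im[195:260,420:495],None,fx=8,fy=8,interpolation=cv2.INTER_CUBIC)
cv2.imwrite("pics/c2.png",b)
E
cat > h.py <<'E'
import numpy as np
K=np.array([[466.6754033638875,0,325.9603039826468],[0,466.6754033638875,197.38172763613548],[0,0,1.]])
def ray(u,v,z,C,K=K):
    R,t=C[:3,:3],C[:3,3]; o=-R.T@t
    d=R.T@np.array([(u-K[0,2])/K[0,0],-(v-K[1,2])/K[1,1],-1]); return o+d*(z-o[2])/d[2]
E
```

```text
(520, 680, 3)
```

View pics/c1.png

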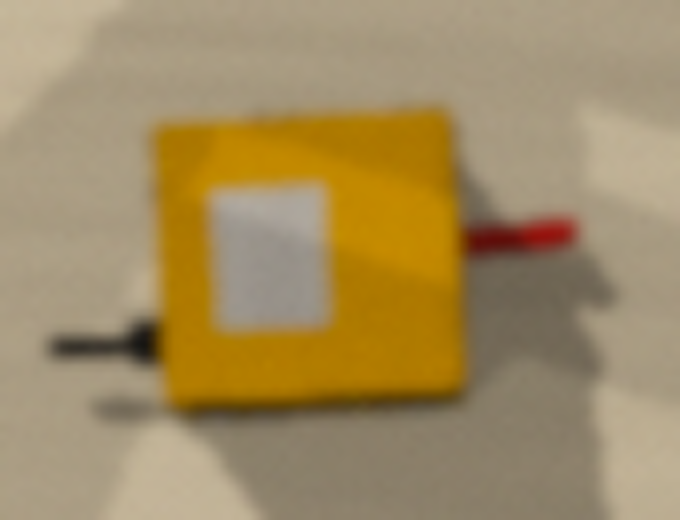

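```bash
python3 - <<'E'
import sys; sys.path.insert(0,'.')
from h import *; from rig import env
import cv2
d=env.get_image("top");C=d["camera_from_world"]
f=lambda x,y,z,ox=262,oy=195:ray(ox+(x-3.5)/8,oy+(y-3.5)/8,z,C)[:2].round(1)
P={k:f(*v) for k,v in dict(backfar=(152,127,101),frontfar=(452,110,98),frontnear=(466,393,98),backnear=(172,405,101),tip=(577,232,28),tab0=(475,240,30)).items()}
print(P)
im=d["img"].astype(int); m=((im[:,:,0]-im[:,:,2]>60)).astype(np.uint8); m[:195]=0;m[262:]=0;m[:,:420]=0;m[:,495:]=0
c=max(cv2.findContours(m,0,2)[0],key=cv2.contourArea); r=cv2.minAreaRect(c);print(r)
b=cv2.boxPoints(r); p=np.array([ray(*q,28,C)[:2] for q in b]);print(p.round(0),p.mean(0))
E
```

```text
{'backfar': array([464.7, 307.6]), 'frontfar': array([473.5, 201.9]), 'frontnear': array([373.7, 194.6]), 'backnear': array([367.1, 297. ]), 'tip': array([438.4, 155.1]), 'tab0': array([434.4, 192.9])}
((455.4241027832031, 228.17135620117188), (36.652103424072266, 47.37040710449219), 77.00537872314453)
[[ 468. -127.]
 [ 504. -266.]
 [ 397. -287.]
 [ 363. -149.]] [ 433.04911473 -207.16195902]
```

View pics/c2.png

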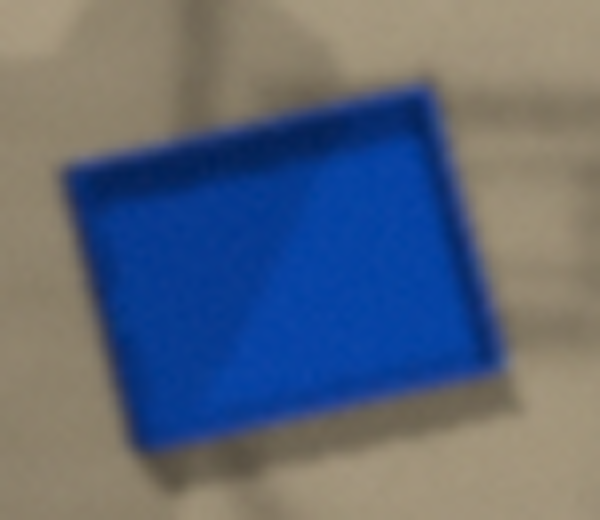

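Call:
jog_arm(steps=[[100, 0.02, 0.055, 0.03, 0], [100, 0.02, 0.055, 0.03, 0], [100, 0.02, 0.055, 0.03, 0], [100, 0.02, 0.055, 0.03, 0], [100, 0.02, 0.055, 0.0, 0], [100, 0.02, 0.055, 0.0, 0], [100, 0.02, 0.055, 0.0, 0], [100, 0.02, 0.055, 0.0, 0]])

```text
time: 1.15
eef_pos: [346.3, 915.1, 287.0]
eef_rot: [0.578, 3.072, 0.12]
force: [0.3, -0.1, 0.7]
finger_gap: 1.002
grip_force: 0.0
```

```bash
cat > st.py <<'E'
from rig import env
from scipy.spatial.transform import Rotation as R
import numpy as np
s=env.observe();M=R.from_rotvec(s['eef_rot']).as_matrix()
print(round(s['time'],2),'pos',s['eef_pos'].round(1),'q',s['joint_pos'].round(3),'F',s['force'].round(1),'gap',round(s['finger_gap'],3),'gf',round(s['grip_force'],1))
print('z',M[:,2].round(3),'y',M[:,1].round(3),'tilt',round(np.degrees(np.arccos(-M[2,2])),1),'tip',(s['eef_pos']+22*M[:,2]).round(1))
E
python3 st.py
```

```text
1.15 pos [346.3 915.1 287. ] q [ 1.136  0.964  0.217  0.006  1.883 -0.061] F [ 0.3 -0.1  0.7] gap 1.002 gf 0.0
z [ 0.027  0.073 -0.997] y [0.362 0.929 0.077] tilt 4.4 tip [346.9 916.7 265.1]
```

Call:
jog_arm(steps=[[100, 0.02, 0.055, 0.0, 0], [100, 0.02, 0.055, 0.0, 0], [100, 0.02, 0.055, 0.0, 0], [100, 0.02, 0.055, 0.0, 0]])

```text
time: 1.65
eef_pos: [375.0, 998.6, 232.8]
eef_rot: [0.569, 3.025, 0.367]
force: [-0.4, -0.7, 0.6]
finger_gap: 1.002
grip_force: 0.0
```

```bash
python3 st.py
```

```text
1.65 pos [375.  998.6 232.8] q [ 1.141  1.031  0.216  0.017  1.654 -0.055] F [-0.4 -0.7  0.6] gap 1.002 gf 0.0
z [ 0.084  0.223 -0.971] y [0.353 0.905 0.238] tilt 13.8 tip [ 376.8 1003.5  211.4]
```

Call:
jog_arm(steps=[[100, 0, -0.04, 0.0, 0], [100, 0, -0.04, 0.0, 0]])

```text
time: 1.9
eef_pos: [374.3, 916.9, 230.4]
eef_rot: [0.569, 3.027, 0.362]
force: [1.2, 0.4, 0.9]
finger_gap: 1.001
grip_force: 0.0
```

```bash
python3 st.py
```

```text
1.9 pos [374.3 916.9 230.4] q [ 1.104  0.835  0.632  0.026  1.438 -0.096] F [1.2 0.4 0.9] gap 1.001 gf 0.0
z [ 0.083  0.22  -0.972] y [0.353 0.906 0.235] tilt 13.6 tip [376.1 921.8 209. ]
```

```bash
python3 - <<'E'
from scipy.spatial.transform import Rotation as R
import numpy as np
E=lambda s,a:R.from_euler(s,a)
def fk(q,o): return E('z',q[0])*E('y',q[1]+q[2])*E('z',q[3])*E('y',q[4])*E('z',q[5]+o)
q=[1.104,.835,.632,.026,1.438,-.096]
for o in(np.pi/2,-np.pi/2): print(o,fk(q,o).as_matrix()[:,1:].round(3).tolist())
for al in (35,45):
  for sgn in(1,-1):
    a=np.radians(al);u=np.array([-.073,.997,0]);z=u*np.sin(a)+np.array([0,0,-np.cos(a)]);y=sgn*np.array([.997,.073,0]);M=np.c_[np.cross(y,z),y,z]
    for j1 in(.25,.35):
     for f in(1.8,2.1):
      W=(E('y',-f)*E('z',-j1)*R.from_matrix(M)).as_euler('ZYZ'); print(al,sgn,j1,f,W.round(2))
E
```

```text
1.5707963267948966 [[0.353, 0.082], [0.905, 0.221], [0.236, -0.972]]
-1.5707963267948966 [[-0.353, 0.082], [-0.905, 0.221], [-0.236, -0.972]]
35 1 0.25 1.8 [0.63 1.28 1.58]
35 1 0.25 2.1 [0.71 1.05 1.38]
35 1 0.35 1.8 [0.63 1.23 1.66]
35 1 0.35 2.1 [0.72 0.99 1.46]
35 -1 0.25 1.8 [ 0.63  1.28 -1.56]
35 -1 0.25 2.1 [ 0.71  1.05 -1.76]
35 -1 0.35 1.8 [ 0.63  1.23 -1.48]
35 -1 0.35 2.1 [ 0.72  0.99 -1.69]
45 1 0.25 1.8 [0.81 1.29 1.53]
45 1 0.25 2.1 [0.9  1.09 1.29]
45 1 0.35 1.8 [0.81 1.21 1.6 ]
45 1 0.35 2.1 [0.92 1.02 1.35]
45 -1 0.25 1.8 [ 0.81  1.29 -1.61]
45 -1 0.25 2.1 [ 0.9   1.09 -1.86]
45 -1 0.35 1.8 [ 0.81  1.21 -1.54]
45 -1 0.35 2.1 [ 0.92  1.02 -1.8 ]
```

Call:
jog_arm(steps=[[100, 0, -0.01, 0.02, -10.7], [100, 0, -0.01, 0.02, -10.7], [100, 0, -0.01, 0.02, -10.7], [100, 0, -0.01, 0.02, -10.7], [100, 0, 0, 0.02, -10.7], [100, 0, 0, 0.02, -10.7], [100, 0, 0, 0.02, -10.7], [100, 0, 0, 0.0, -10.7], [100, 0, 0, 0.0, -10.7], [100, 0, 0, 0.0, -10.7]])

```text
time: 3.15
eef_pos: [361.5, 836.6, 350.6]
eef_rot: [2.64, 1.279, 0.217]
force: [0.1, 0.6, 0.1]
finger_gap: 0.998
grip_force: 0.0
```

Call:
jog_arm(steps=[[100, 0.02, 0.055, 0.0, 0], [100, 0.02, 0.055, 0.0, 0], [100, 0.02, 0.055, 0.0, 0], [100, 0.02, 0.055, 0.0, 0], [100, 0.02, 0.055, 0.0, 0], [100, 0.02, 0.055, 0.0, 0]])

```text
time: 3.9
eef_pos: [416.8, 961.0, 256.1]
eef_rot: [2.723, 1.379, 0.499]
force: [0.8, -0.2, 0.4]
finger_gap: 0.999
grip_force: 0.0
```

```bash
python3 st.py
```

```text
3.9 pos [416.8 961.  256.1] q [ 1.187  1.017  0.216 -0.25   1.689  1.764] F [ 0.8 -0.2  0.4] gap 0.999 gf 0.0
z [ 0.306  0.101 -0.947] y [ 0.777 -0.602  0.187] tilt 18.8 tip [423.5 963.2 235.3]
```

Call:
jog_arm(steps=[[100, 0.02, 0.05, 0.03, 0], [100, 0.02, 0.05, 0.03, 0], [100, 0.02, 0.05, 0.03, 0], [100, 0.02, 0.05, 0.03, 0], [100, 0.02, 0.05, 0.03, 0], [100, 0.02, 0.05, 0.03, 0]])

```text
time: 4.65
eef_pos: [460.7, 1031.6, 343.6]
eef_rot: [-2.572, -1.357, -0.796]
force: [0.1, 0.1, 0.0]
finger_gap: 1.002
grip_force: 0.0
```

```bash
python3 st.py
```

```text
4.65 pos [ 460.7 1031.6  343.6] q [ 1.167  0.965  0.214 -0.228  1.461  1.734] F [0.1 0.1 0. ] gap 1.002 gf 0.0
z [ 0.392  0.345 -0.853] y [ 0.798 -0.588  0.129] tilt 31.5 tip [ 469.3 1039.1  324.8]
```

Call:
jog_arm(steps=[[100, 0, -0.01, 0, -10.7], [100, 0, -0.01, 0.0, -10.7], [100, 0.02, 0.05, 0.03, 0], [100, 0.02, 0.05, 0.03, 0], [100, 0.02, 0.05, 0.03, 0], [100, 0.02, 0.05, 0.03, 0], [100, 0.02, 0.05, 0.03, 0]])

```text
time: 5.52
eef_pos: [496.8, 1051.4, 399.3]
eef_rot: [-2.608, -0.877, -1.014]
force: [-0.5, 1.1, 0.6]
finger_gap: 1.0
grip_force: 0.0
```

```bash
python3 st.py
```

```text
5.53 pos [ 496.8 1051.4  399.3] q [ 1.192  0.952  0.214 -0.383  1.342  2.078] F [-0.5  1.1  0.6] gap 1.0 gf 0.0
z [ 0.546  0.389 -0.741] y [ 0.598 -0.801  0.02 ] tilt 42.1 tip [ 508.9 1059.9  382.9]
```

Call:
jog_arm(steps=[[100, -0.005, -0.055, 0, 10.7], [100, -0.005, -0.055, 0, 10.7], [100, -0.005, -0.055, 0, 10.7], [100, -0.005, -0.055, 0, 10.7], [100, -0.005, -0.055, 0, 10.7], [100, -0.005, -0.055, 0, 4.8], [100, -0.005, -0.06, 0, 0], [100, -0.005, -0.06, 0, 0], [100, -0.005, -0.06, 0, 0], [100, -0.005, -0.06, 0, 0]])

```text
time: 6.78
eef_pos: [456.2, 540.2, 395.3]
eef_rot: [-1.904, -1.752, -0.739]
force: [1.3, -0.6, 1.2]
finger_gap: 1.002
grip_force: 0.0
```

```bash
python3 st.py
```

```text
6.78 pos [456.2 540.2 395.3] q [0.462 0.158 1.572 0.666 1.07  0.318] F [ 1.3 -0.6  1.2] gap 1.002 gf 0.0
z [ 0.086  0.648 -0.757] y [ 0.995 -0.095  0.032] tilt 40.8 tip [458.1 554.5 378.7]
```

Call:
jog_arm(steps=[[100, -0.003, -0.06, 0, 5], [100, -0.003, -0.06, 0, 5.5], [100, -0.003, -0.06, 0, 0], [100, -0.003, -0.06, 0, 0], [100, -0.003, -0.06, 0, 0], [100, -0.003, -0.06, 0, 0], [100, 0, -0.06, -0.01, 0], [100, 0, -0.01, -0.06, 0], [100, 0, 0, -0.06, 0], [100, 0, 0, 0, 0]])

```text
time: 8.02
eef_pos: [436.5, 112.0, 261.0]
eef_rot: [-1.717, -1.891, -0.66]
force: [0.3, -0.6, 0.1]
finger_gap: 0.999
grip_force: 0.0
```

```bash
python3 st.py
```

```text
8.03 pos [436.5 112.  261. ] q [-0.45   0.232  1.833  0.607  1.492 -0.726] F [ 0.3 -0.6  0.1] gap 0.999 gf 0.0
z [-0.04   0.651 -0.758] y [0.996 0.088 0.022] tilt 40.7 tip [435.6 126.3 244.3]
```

Call:
jog_arm(steps=[[40, 0, 0, -0.06, 0], [40, 0, 0, -0.06, 0], [40, 0, 0, -0.05, 0], [40, 0, 0, -0.03, 0], [40, 0, 0, 0, 0], [40, 0, 0, 0, 0]])

```text
time: 8.78
eef_pos: [440.0, 111.6, 63.9]
eef_rot: [-1.717, -1.897, -0.666]
force: [-0.4, 0.7, 0.2]
finger_gap: 0.405
grip_force: 0.0
```

```bash
python3 st.py; python3 - <<'E'
from rig import env
import cv2,numpy as np
a=env.get_image("top")["img"][175:265,255:375];b=env.get_image("scene")["img"][180:340,240:440]
a=cv2.resize(a,None,fx=6,fy=6,interpolation=2)[:300*2];b=cv2.resize(b,(720,576),interpolation=2)
cv2.imwrite("pics/t1.png",a);cv2.imwrite("pics/s1.png",b)
E
```

```text
8.78 pos [440.  111.6  63.9] q [-0.448  0.561  1.997  0.697  1.092 -1.041] F [-0.4  0.7  0.2] gap 0.405 gf 0.0
z [-0.035  0.649 -0.76 ] y [0.996 0.089 0.03 ] tilt 40.6 tip [439.3 125.9  47.2]
```

View pics/t1.png

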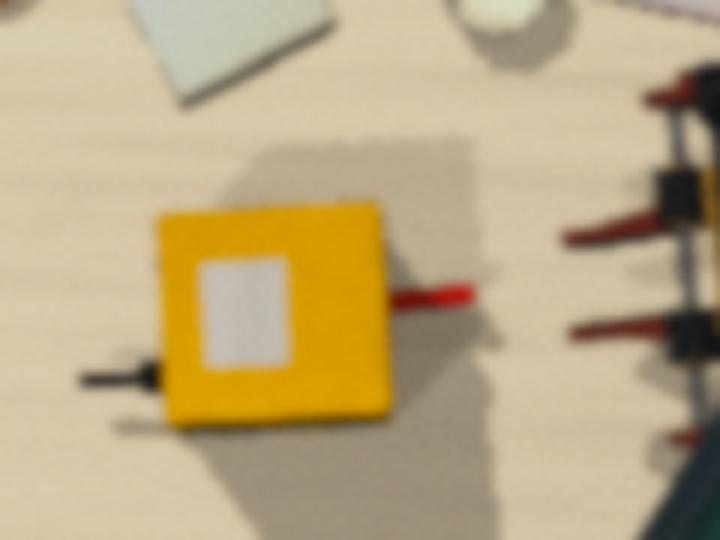

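```bash
python3 - <<'E'
from h import *; from rig import env
C=env.get_image("top")["camera_from_world"]
for p in ((567,238,47),(573,333,47),(473,294,28),(400,300,30),(382,205,98),(391,412,98)): print(ray(255+(p[0]-2.5)/6,175+(p[1]-2.5)/6,p[2],C).round(1))
E
```

```text
[464.9 110.8  47. ]
[418.4 107.3  47. ]
[438.3 155.9  28. ]
[434.4 192.   30. ]
[472.3 201.3  98. ]
[374.9 194.8  98. ]
```

View pics/s1.png

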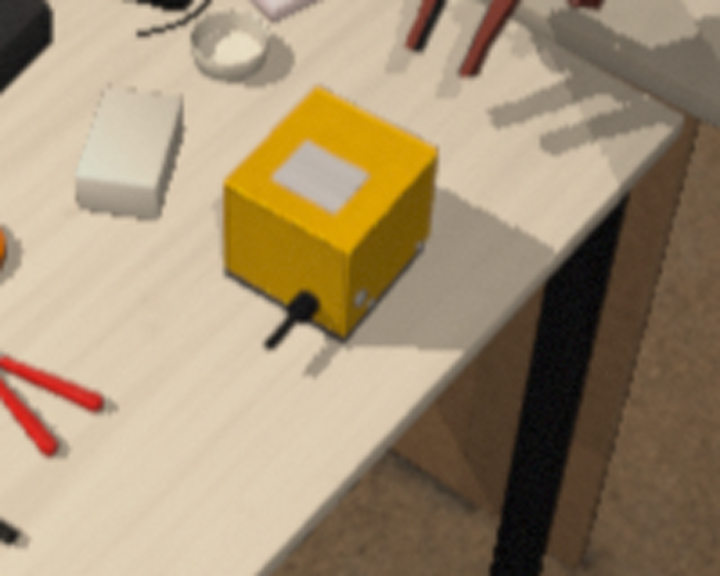

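```bash
python3 - <<'E'
from rig import env
from scipy.spatial.transform import Rotation as R
import numpy as np
s=env.observe();M=R.from_rotvec(s['eef_rot']).as_matrix()
for n,(ox,oy,k) in dict(top=(255,175,6),scene=(240,180,3.6)).items():
  d=env.get_image(n);C=d["camera_from_world"];K=d["K"]
  for L in(0,10,22):
   for g in(-24,24):
    p=C[:3,:3]@(s['eef_pos']+L*M[:,2]+g*M[:,1])+C[:3,3]; u=K[0,0]*p[0]/-p[2]+K[0,2];v=-K[1,1]*p[1]/-p[2]+K[1,2]
    print(n,L,g,round((u-ox)*k),round((v-oy)*k))
E
```

```text
top 0 -24 568 334
top 0 24 561 235
top 10 -24 554 336
top 10 24 546 237
top 22 -24 536 338
top 22 24 529 240
scene 0 -24 462 90
scene 0 24 405 60
scene 10 -24 456 103
scene 10 24 399 73
scene 22 -24 449 118
scene 22 24 392 88
```

Call:
jog_arm(steps=[[40, -0.001, 0, -0.015, 0], [40, -0.001, 0.005, -0.015, 0], [40, -0.001, 0.02, -0.003, 0], [40, 0, 0.02, 0, 0], [40, 0, 0.01, 0, 0], [40, 0, 0, 0, 0]])

```text
time: 9.78
eef_pos: [434.1, 167.6, 28.3]
eef_rot: [-1.715, -1.894, -0.661]
force: [-0.4, -1.3, 0.0]
finger_gap: 0.398
grip_force: 0.0
```

```bash
python3 st.py; python3 - <<'E'
from rig import env
import cv2,numpy as np
a=env.get_image("top")["img"][190:255,280:370]
cv2.imwrite("pics/t2.png",cv2.resize(a,None,fx=8,fy=8,interpolation=2))
E
```

```text
9.78 pos [434.1 167.6  28.3] q [-0.34   0.625  2.049  0.811  0.973 -1.083] F [-0.4 -1.3  0. ] gap 0.398 gf 0.0
z [-0.04   0.65  -0.759] y [0.996 0.09  0.024] tilt 40.7 tip [433.2 182.   11.6]
```

View pics/t2.png

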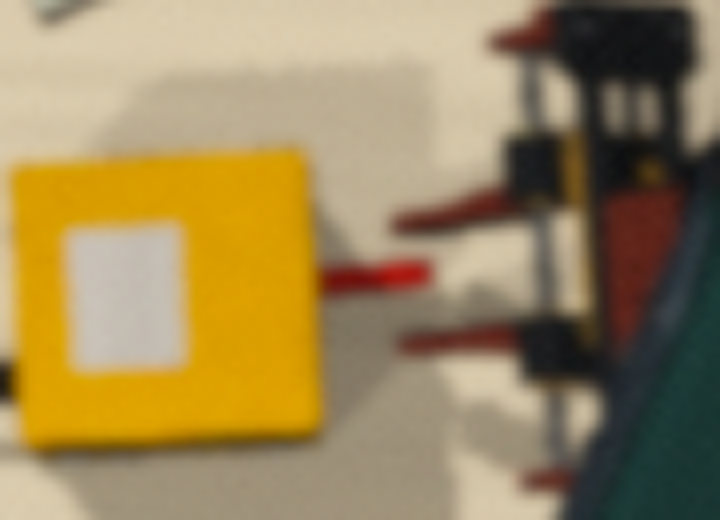

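Call:
jog_arm(steps=[[40, 0.003, 0.006, 0, 0], [0, 0, 0, 0, 0], [0, 0, 0, 0, 0], [0, 0, 0, 0, 0], [0, 0, 0, 0, 0]], grip_force=30)

```text
time: 10.45
eef_pos: [437.8, 173.0, 28.9]
eef_rot: [-1.717, -1.894, -0.663]
force: [-0.3, -0.4, 0.4]
finger_gap: 0.01
grip_force: 0.0
```

```bash
python3 st.py
```

```text
10.45 pos [437.8 173.   28.9] q [-0.327  0.625  2.045  0.82   0.971 -1.074] F [-0.3 -0.4  0.4] gap 0.01 gf 0.0
z [-0.038  0.65  -0.759] y [0.996 0.089 0.025] tilt 40.6 tip [437.  187.3  12.2]
```

```bash
python3 - <<'E'
from rig import env
from scipy.spatial.transform import Rotation as R
import numpy as np,cv2
cam={n:env.get_image(n) for n in("top","scene")}
P={n:d["K"]@np.diag([1,-1,-1.])@d["camera_from_world"][:3] for n,d in cam.items()}
T=np.array([440,111.6,63.9]);M=R.from_rotvec([-1.717,-1.897,-.666]).as_matrix()
for a,b in(((567,238),(413,48)),((573,333),(468,74))):
  a=np.array([255+a[0]/6,175+a[1]/6]);b=np.array([240+b[0]/3.6,180+b[1]/3.6])
  X=cv2.triangulatePoints(P["top"],P["scene"],a,b).ravel();X=X[:3]/X[3];print(X.round(1),'tool',(M.T@(X-T)).round(1))
im=[cv2.resize(cam["top"]["img"][195:250,290:365],None,fx=8,fy=8,interpolation=2),cv2.resize(cam["scene"]["img"][165:240,320:400],None,fx=6,fy=6,interpolation=2)]
w=np.zeros((450,1080,3),np.uint8);w[:440,:600]=im[0];w[:450,600:1080]=im[1]
cv2.imwrite("pics/t3.png",cv2.resize(w,(800,333),interpolation=cv2.INTER_AREA))
E
```

```text
[459.4 111.1  77.2] tool [  6.6  19.6 -11.2]
[413.7 107.7  78.8] tool [  9.  -26.1 -13. ]
```

View pics/t3.png

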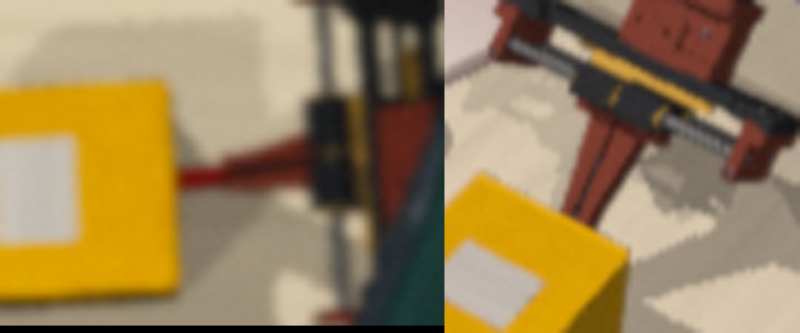

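Call:
jog_arm(steps=[[40, 0, 0, 0, 0], [40, 0, 0, 0, 0], [40, 0, 0.006, -0.01, 0], [40, 0, 0.006, -0.008, 0], [40, 0, 0.005, -0.006, 0], [40, 0, 0, 0, 0]])

```text
time: 11.3
eef_pos: [437.1, 190.7, 4.3]
eef_rot: [-1.715, -1.893, -0.661]
force: [-0.0, 0.1, 0.3]
finger_gap: 0.399
grip_force: 0.0
```

Call:
jog_arm(steps=[[0, 0, 0, 0, 0], [0, 0, 0, 0, 0], [0, 0, 0, 0, 0], [0, 0, 0, 0, 0]])

```text
time: 11.8
eef_pos: [438.0, 189.9, 5.0]
eef_rot: [-1.717, -1.894, -0.663]
force: [0.9, -0.7, 0.7]
finger_gap: 0.114
grip_force: 30.0
```

```bash
python3 st.py
```

```text
11.8 pos [438.  189.9   5. ] q [-0.291  0.675  2.056  0.879  0.919 -1.119] F [ 0.9 -0.7  0.7] gap 0.114 gf 30.0
z [-0.038  0.65  -0.759] y [0.996 0.088 0.026] tilt 40.6 tip [437.1 204.2 -11.7]
```

Call:
jog_arm(steps=[[0, 0.001, -0.01, 0, 0], [0, 0.001, -0.012, 0, 0], [0, 0.001, -0.015, 0, 0], [0, 0.001, -0.015, 0, 0], [0, 0.001, -0.015, 0, 0], [0, 0, -0.02, 0.01, 0], [0, 0, -0.02, 0.03, 0], [0, 0, -0.02, 0.04, 0], [0, 0, -0.02, 0.04, 0]])

```text
time: 12.92
eef_pos: [442.3, 41.6, 125.9]
eef_rot: [-1.717, -1.893, -0.662]
force: [-0.0, -0.2, -0.7]
finger_gap: 0.115
grip_force: 30.0
```

```bash
python3 st.py
```

```text
12.93 pos [442.3  41.6 125.9] q [-0.571  0.471  1.898  0.579  1.291 -0.982] F [-0.  -0.2 -0.7] gap 0.115 gf 30.0
z [-0.039  0.65  -0.759] y [0.996 0.088 0.024] tilt 40.6 tip [441.5  55.9 109.2]
```

Call:
jog_arm(steps=[[0, -0.002, -0.05, 0, 1], [0, -0.002, -0.05, 0, 1], [0, -0.002, -0.05, 0, 1], [0, -0.002, -0.05, 0, 1], [0, -0.002, -0.05, -0.02, 1], [0, 0, 0, -0.03, 0], [0, 0, 0, -0.02, 0], [0, 0, 0, 0, 0]])

```text
time: 13.92
eef_pos: [431.6, -205.7, 54.0]
eef_rot: [-1.622, -1.953, -0.629]
force: [-1.2, 0.7, -1.1]
finger_gap: 0.11
grip_force: 30.0
```

```bash
python3 st.py; python3 - <<'E'
from rig import env
import cv2,numpy as np
a=env.get_image("top")["img"][185:270,410:510]
cv2.imwrite("pics/t4.png",cv2.resize(a,None,fx=7,fy=7,interpolation=2))
E
```

```text
13.93 pos [ 431.6 -205.7   54. ] q [-0.878  0.727  1.579  0.346  1.478 -1.211] F [-1.2  0.7 -1.1] gap 0.11 gf 30.0
z [-0.097  0.647 -0.757] y [0.984 0.175 0.023] tilt 40.8 tip [ 429.5 -191.5   37.4]
```

View pics/t4.png

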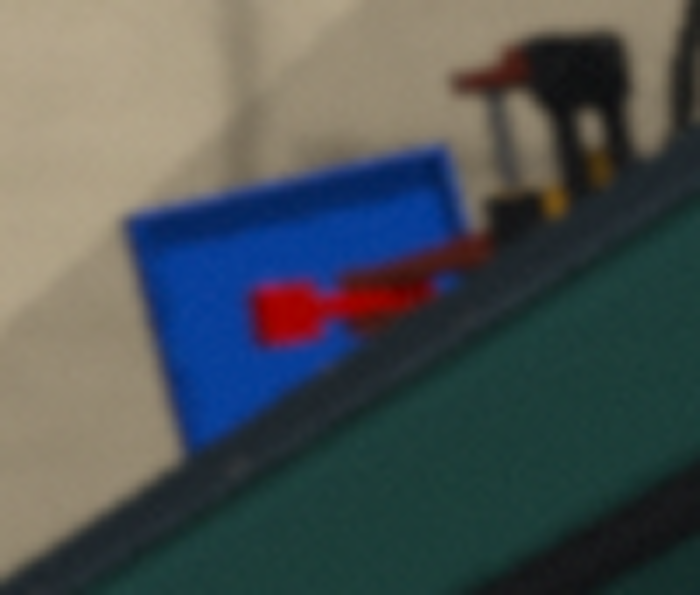

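Call:
jog_arm(steps=[[0, 0, 0, -0.02, 0], [0, 0, 0, -0.015, 0], [0, 0, 0, -0.008, 0], [0, 0, 0, 0, 0]])

```text
time: 14.48
eef_pos: [432.6, -206.5, 11.4]
eef_rot: [-1.623, -1.955, -0.629]
force: [-0.8, -0.1, -0.8]
finger_gap: 0.112
grip_force: 30.0
```

Call:
jog_arm(steps=[[30, 0, 0, 0, 0], [30, 0, 0, 0, 0], [30, 0, 0, 0, 0], [30, 0, -0.015, 0.02, 0], [30, 0, -0.03, 0.04, 0], [30, 0, 0, 0.06, 0], [30, 0, 0, 0, 0]])

```text
time: 15.35
eef_pos: [434.5, -254.2, 135.3]
eef_rot: [-1.627, -1.964, -0.629]
force: [-0.1, 0.2, 0.4]
finger_gap: 0.299
grip_force: 0.0
```

```bash
python3 st.py; python3 - <<'E'
from h import *
from rig import env
import cv2
d=env.get_image("top");im=d["img"].astype(int);C=d["camera_from_world"]
m=((im[:,:,2]-im[:,:,0]>70)&(im[:,:,2]-im[:,:,1]>70)).astype(np.uint8);m[:195]=0;m[262:]=0;m[:,:428]=0;m[:,480:]=0
n,l,s,c=cv2.connectedComponentsWithStats(m)
for i in range(1,n):
  if s[i,4]>5: print(s[i],c[i],ray(*c[i],25,C).round(0))
E
```

```text
15.35 pos [ 434.5 -254.2  135.3] q [-0.92   0.653  1.457  0.322  1.663 -1.183] F [-0.1  0.2  0.4] gap 0.299 gf 0.0
z [-0.091  0.64  -0.763] y [0.984 0.175 0.03 ] tilt 40.3 tip [ 432.5 -240.1  118.5]
[443 227  24   8  98] [451.26530612 229.78571429] [ 428. -195.   25.]
```

Call:
jog_arm(steps=[[0, -0.002, 0.053, 0, -1], [0, -0.002, 0.053, 0, -1], [0, -0.002, 0.053, 0, -1], [0, -0.002, 0.053, 0, -1], [0, -0.002, 0.053, 0, -1], [0, -0.002, 0.053, 0, 0], [0, 0, 0.053, 0, 0], [0, 0, 0, -0.02, 0], [0, 0, 0, 0, 0]])

```text
time: 16.52
eef_pos: [418.8, 120.3, 110.6]
eef_rot: [-1.714, -1.891, -0.659]
force: [-0.3, -0.7, -0.8]
finger_gap: 0.006
grip_force: 0.0
```

```bash
python3 st.py
```

```text
16.52 pos [418.8 120.3 110.6] q [-0.45   0.454  2.015  0.665  1.167 -0.974] F [-0.3 -0.7 -0.8] gap 0.006 gf 0.0
z [-0.043  0.651 -0.758] y [0.996 0.09  0.021] tilt 40.7 tip [417.9 134.6  94. ]
```

Call:
jog_arm(steps=[[0, 0.003, 0.02, -0.03, 0], [0, 0, 0.025, -0.024, 0], [0, 0, 0.015, 0, 0], [0, 0, 0.013, 0, 0], [0, 0, 0, 0, 0]])

```text
time: 17.15
eef_pos: [423.9, 192.5, 58.6]
eef_rot: [-1.715, -1.895, -0.663]
force: [-0.4, -0.5, -0.3]
finger_gap: 0.008
grip_force: 0.0
```

Call:
jog_arm(steps=[[0, 0, 0.01, -0.005, 0], [0, 0, 0.01, -0.004, 0], [0, 0, 0.01, -0.004, 0], [0, 0, 0, 0, 0]])

```text
time: 17.65
eef_pos: [423.1, 222.9, 44.6]
eef_rot: [-1.715, -1.894, -0.661]
force: [-0.3, -0.1, 0.6]
finger_gap: 0.007
grip_force: 0.0
```

```bash
python3 st.py;  python3 - <<'E'
from rig import env
import cv2,numpy as np
im=[cv2.resize(env.get_image("top")["img"][195:255,270:350],None,fx=7,fy=7,interpolation=2),cv2.resize(env.get_image("scene")["img"][165:255,300:400],None,fx=5,fy=5,interpolation=2)]
w=np.zeros((450,1060,3),np.uint8);w[:420,:560]=im[0];w[:450,560:1060]=im[1]
cv2.imwrite("pics/t5.png",cv2.resize(w,(800,340),interpolation=cv2.INTER_AREA))
E
```

```text
17.65 pos [423.1 222.9  44.6] q [-0.228  0.581  2.085  0.883  0.941 -1.034] F [-0.3 -0.1  0.6] gap 0.007 gf 0.0
z [-0.04   0.65  -0.759] y [0.996 0.09  0.024] tilt 40.7 tip [422.2 237.2  27.9]
```

View pics/t5.png

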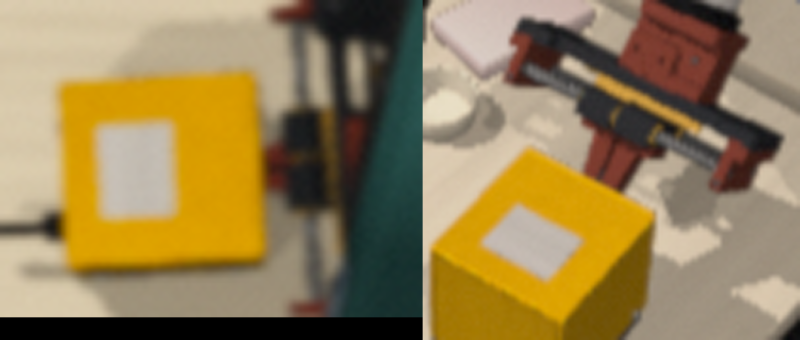

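Call:
jog_arm(steps=[[0, 0, 0.002, -0.004, 0], [0, 0, 0, -0.003, 0], [0, 0, 0, 0, 0]])

```text
time: 18.12
eef_pos: [424.3, 223.9, 38.1]
eef_rot: [-1.717, -1.893, -0.664]
force: [-0.7, -3.7, 8.4]
finger_gap: 0.004
grip_force: 3.9
```

Call:
jog_arm(steps=[[0, 0, 0.001, -0.003, 0], [0, 0, 0.001, -0.003, 0], [0, 0, 0, 0, 0]])

```text
time: 18.5
eef_pos: [424.6, 225.3, 32.0]
eef_rot: [-1.717, -1.894, -0.664]
force: [-1.1, -8.1, 10.0]
finger_gap: 0.002
grip_force: 5.9
```

Call:
jog_arm(steps=[[0, 0, 0, -0.003, 0], [0, 0, 0, -0.003, 0], [0, 0, 0, 0, 0]])

```text
time: 18.88
eef_pos: [424.7, 225.7, 28.4]
eef_rot: [-1.715, -1.893, -0.668]
force: [-4.1, -21.6, 37.3]
finger_gap: 0.003
grip_force: 19.9
```

Call:
jog_arm(steps=[[0, 0, 0, -0.002, 0], [0, 0, 0, 0, 0]])

```text
time: 19.12
eef_pos: [424.8, 225.9, 28.0]
eef_rot: [-1.713, -1.892, -0.671]
force: [-6.6, -30.9, 56.1]
finger_gap: 0.006
grip_force: 30.3
```

Call:
jog_arm(steps=[[0, 0, 0, 0.002, 0], [0, 0, 0, 0, 0], [0, 0, 0, 0, 0], [0, 0, 0, 0, 0], [0, 0, 0, 0, 0], [0, 0, 0, 0, 0], [0, 0, 0, 0, 0], [0, 0, 0, 0, 0], [0, 0, 0, 0, 0]])

```text
time: 20.25
eef_pos: [424.7, 225.7, 28.4]
eef_rot: [-1.715, -1.893, -0.668]
force: [-4.4, -20.6, 36.9]
finger_gap: 0.009
grip_force: 19.5
```

Held at the stop with 37 N. Now I release along the entry path.

Call:
jog_arm(steps=[[0, 0, 0, 0.004, 0], [0, 0, 0, 0.004, 0], [0, 0, -0.001, 0.004, 0], [0, 0, -0.002, 0.004, 0], [0, 0, 0, 0, 0]])

```text
time: 20.88
eef_pos: [424.2, 223.0, 42.2]
eef_rot: [-1.717, -1.893, -0.664]
force: [0.3, 0.5, 4.8]
finger_gap: 0.003
grip_force: 2.0
```

Call:
jog_arm(steps=[[0, 0, -0.012, 0.005, 0], [0, 0, -0.015, 0.005, 0], [0, 0, -0.03, 0.01, 0], [0, 0, -0.04, 0.03, 0], [0, 0, -0.03, 0.05, 0], [0, 0, 0, 0, 0], [0, 0, 0, 0, 0]])

```text
time: 21.75
eef_pos: [423.6, 95.4, 141.6]
eef_rot: [-1.718, -1.894, -0.663]
force: [-0.6, 0.4, 0.2]
finger_gap: 0.006
grip_force: 0.0
```

```bash
python3 st.py; python3 - <<'E'
from h import *
from rig import env
import cv2
d=env.get_image("top");im=d["img"].astype(int);C=d["camera_from_world"]
m=((im[:,:,2]-im[:,:,0]>70)&(im[:,:,2]-im[:,:,1]>70)).astype(np.uint8);m[:195]=0;m[262:]=0;m[:,:428]=0;m[:,480:]=0
n,l,s,c=cv2.connectedComponentsWithStats(m)
for i in range(1,n):
  if s[i,4]>5: print(s[i],ray(*c[i],25,C).round(0))
a=cv2.imread("pics/top0.png").astype(int)
for k,(x,y) in dict(dish=(339,172),roll=(252,166),cut=(233,203),brush=(206,203)).items(): print(k,abs(a-im)[y-15:y+15,x-12:x+12].mean().round(1))
E
```

```text
21.75 pos [423.6  95.4 141.6] q [-0.495  0.405  1.97   0.622  1.256 -0.94 ] F [-0.6  0.4  0.2] gap 0.006 gf 0.0
z [-0.038  0.65  -0.759] y [0.996 0.088 0.026] tilt 40.6 tip [422.8 109.7 124.9]
dish 16.5
roll 14.1
cut 14.3
brush 15.1
```

Call:
jog_arm(steps=[[0, 0, 0, 0.06, 0], [0, 0, 0, 0.06, 0], [0, 0, 0.06, 0.02, 0], [0, 0, 0.06, 0, 0], [0, 0, 0.06, 0, 0], [0, 0, 0.06, 0, 0], [0, 0, 0.06, 0, 0], [0, 0, 0.06, 0, 0], [0, 0, 0.06, 0, 0], [0, 0, 0, 0, 0]])

```text
time: 23.05
eef_pos: [420.5, 518.9, 279.5]
eef_rot: [-1.71, -1.897, -0.656]
force: [0.2, -0.0, 0.1]
finger_gap: 0.007
grip_force: 0.0
```

```bash
python3 st.py; python3 - <<'E'
from h import *
from rig import env
import cv2
d=env.get_image("top");im=d["img"].astype(int);C=d["camera_from_world"]
m=((im[:,:,2]-im[:,:,0]>60)&(im[:,:,2]-im[:,:,1]>60)).astype(np.uint8);m[:195]=0;m[262:]=0;m[:,:420]=0;m[:,490:]=0
n,l,s,c=cv2.connectedComponentsWithStats(m)
for i in range(1,n):
  if s[i,4]>5: print(s[i],ray(*c[i],25,C).round(0))
print(im[229,430:480:5].tolist())
E
```

```text
23.05 pos [420.5 518.9 279.5] q [ 0.41   0.263  1.733  0.795  1.035 -0.077] F [ 0.2 -0.   0.1] gap 0.007 gf 0.0
z [-0.045  0.649 -0.759] y [0.995 0.095 0.022] tilt 40.6 tip [419.5 533.2 262.8]
[443 227  24   8 106] [ 428. -197.   25.]
[[107, 107, 110], [157, 65, 8], [140, 58, 35], [0, 1, 174], [16, 6, 155], [22, 6, 187], [26, 10, 170], [63, 22, 138], [184, 77, 8], [178, 75, 7]]
```

The chock still lies in the tray and the arm is clear of everything.

```bash
python3 -c "
from rig import env
print(env.hand_in())"
```

```text
the job is handed in; nothing more can be done
None
```

The chock lies in the blue tray. By force and travel, the treadle was pressed to its stop, held for over a second and let back up, and the job was handed in at about 23 s; the rig returned no verdict.

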